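# Nest the angle offcuts

## Robot

A 6-joint arm with a two-finger parallel gripper is mounted at the origin on a cart in front of the work surface, level with it; the furniture and walls round the work are solid. World frame = base frame: x ahead of the robot, y to its left, z up, the work surface at z = 0. Lengths are in m, angles in degrees, forces in N, time in s.
With the tool pointing down it reaches from about 0.4 to 0.825 m from the base axis. Payload 7 kg.
Tool frame: the origin (TCP) lies at the very end of the fingers, on their centre line; the grasp point (between the pads) lies behind it (r.grasp_offset is the z of the grasp point in the tool frame, in m); z points along the fingers, y is the direction in which the jaws open and shut (so a half turn about z gives the same grasp; the last joint's range is limited). The gripper opens to 88 mm and grips with 3 to 60 N. Pads are 19 mm wide; open, the fingers measure 130 mm over their backs; the gripper's body (78 mm by 193 mm) begins 47 mm behind the grasp point.
Start: joints at [-56.03, 20.546, 0.682, 0, -70.136, -16.507], TCP at [0.203, -0.644, 0.227] pointing down, gripper open.
Joint ranges: [-176.03, 176.03], [-82.01, 121.73], [-58.28, 71.71], [-173.87, 95.51], [-174.79, -0.11], [-173.66, 173.66]. Speed limits (degrees/s): [136.94, 136.94, 172.46, 180, 180, 180].

## Interface

Orientations are given as [roll, pitch, yaw] about the fixed x, y, z axes, in that order (R = Rz(yaw) Ry(pitch) Rx(roll)).
In Python, from plant import r gives the robot as it stands. The module is installed in compiled form; this text tells all that it offers.
- The arm moves only by the tool servo_tool, never from a script. Its argument "targets" is a list of rows, each an object of numbers: "dx", "dy", "dz": the shift along the world's x, y, z in cm; "spin": the turn about the world's z in rad; "grip": the opening in per cent of the stroke, from 0 (shut) to 100 (fully open). A call has exactly 10 rows; each row is the pose to reach, as a shift and turn from the pose commanded when the call began; what a row does not reach only later rows make up. A row lasts 1/12 s, in which the tool goes at most 41.7 mm and 7.16 degrees, less where a joint would pass 70% of its speed; a pose out of reach is approached as far as the arm can. A call with a gripper value outside its range is refused whole. The fingers move at their own pace and stop on an object; "squeeze" is the grip in N (left out, the last holds). Time passes only in rows, so rows that repeat a pose let the fingers close, or fill a call up. It gives the time, the measured TCP pose, the force and the opening at its end, in the units of the state.
- r.get_state(): the state, without advancing time (a new reading comes with each control period).
- r.capture(name): name is "side" or "top"; returns the picture (400x640x3 uint8, blue, green, red); there is no depth.
- r.get_calibration(name): a dict with "K" (3x3 intrinsics, pixels), "k1" (the pictures are not rectified: a ray, as slopes to the right and down, at radius r is drawn at 1 + k1 r^2 times it, then the intrinsics apply), "extrinsics" (4x4, takes a point from camera to world coordinates). Camera axes: x right, y down, z forward; pixel columns grow to the right and rows downward; lengths in m; the calibration is good to about 2 mm. A picture is of the moment at which its call begins. get_calibration takes no time and is no camera call.
- r.close_job(): hands the job in, once; it reports no verdict.
Trained networks look in the newest picture that a camera, given by its name, has taken for a name from the list of things; names that differ only in an ending like _2 or _b are one class to them, and where a whole thing is asked for, a point or a joint stands for the part that bears it (a point fixed in the world has none). Each returns a list of dicts, best first, with "p" (0 to 1); they miss things now and then, are a little off and sometimes report something else, mostly with a low value. They report only what shows in the picture. A call takes as long as a camera call. They do not tell look-alikes from the thing itself.
- r.cut_out(name, camera): "mask" (400x640 bool, what is visible of it) and "extent" ([left, top, right, bottom] in pixels, round what is visible of it).
The state is a dict: "time_s": time; "joints": joint angles; "qd": joint speeds; "joint_torque": joint torques, N m; "tcp_pos": TCP position; "eef_rot": TCP orientation; "contact_force": force on the tool from outside, world axes, zero at the start; "moment": the same for the moment, N m; "gripper_width": finger opening in m.
Only numpy, scipy, OpenCV 4.12 (cv2) and the standard library are available. Lean on these libraries where they do the work, as an engineer would, in place of code of your own. Each camera call takes 0.05 s, during which the arm holds its last target. There are 200 camera calls.

## Task

The bench is being tidied after building a microscope light shield. Pick up the bare aluminium angle offcut and nest it squarely over the blue-painted steel angle, ridge over ridge with its legs lying flat along the steel one's legs and centred along its length, then let go. Leave the steel angle standing where it is, and do not disturb the small brass angle or the aluminium channel.

Things in the scene. Friction and masses are not known exactly. Their poses are not given: they have to be found in the camera images.
- aluminium_angle: Bare silvery aluminium right angle, a dark hole in each leg: legs 45 mm, 5 mm thick, 60 mm long, 64 mm wide overall, 0.08 kg. Stands roof-like on its leg tips, ridge up. Origin: on the bench under mid-ridge; x along the ridge, z up. Ridge 35 mm above the origin. Its flat upright end faces, 60 mm apart along x, can be gripped from above near the ridge. When nested, its origin is 7 mm above the steel angle's.
- steel_angle: Blue-painted steel right angle, a dark hole in each leg, to be covered: same 45 mm legs, 5 mm thick, but only 44 mm long, so fingers holding the aluminium angle by its ends pass its ends with 8 mm to spare each. 0.18 kg, loose. Stands roof-like on its leg tips, ridge up. Origin: on the bench under mid-ridge; x along the ridge, z up. Ridge 35 mm above the origin.
- brass_angle: Bystander: small yellow brass right-angle section, legs 30 mm, 4 mm thick, 60 mm long. Stands roof-like on its leg tips, ridge up. Origin: on the bench under mid-ridge; x along the ridge, z up. Ridge 24 mm above the origin.
- aluminium_channel: Bystander: silvery aluminium U-channel offcut lying open side down, flat top with two dark holes; 60 mm long (x), 40 mm wide (y), 28 mm high. Origin at the centre of its underside.
Things that resemble listed ones, but are neither listed nor needed, are in the scene too. Leave any orange look-alike of the aluminium_angle alone. There is more than one size of the steel_angle; the job needs the smaller.

How it is judged:
By the outcome, as a careful person would: the job done as asked, in the order asked, and still so for the second after the job is handed in, with the robot touching nothing.
It also fails if it takes over 29 s, if anything falls off the work surface, if the arm or the gripper's body presses on something with over 40 N, if the wrist force passes 120 N, or if a joint passes its speed limit or range.

## Working session

There is one attempt and no reset: what is moved stays moved. The work goes in short steps, Python scripts to look and compute and a tool call to move; the robot and the scene stay as the last step left them, time stands still between calls to the robot, and variables do not carry over. Pictures are saved under pics/ and viewed, about 8 in all and at most 12, crops included, and the job is handed in when it is done.

Besides the shell and the picture viewer there is one more tool, called after "Call:" by a JSON object that holds its "method" and its "body". servo_tool: Moves the arm, as the interface text tells. Its arguments: {"type":"object","properties":{"targets":{"type":"array"},"squeeze":{"type":"number"}},"required":["targets"]}

```bash
mkdir -p pics; cat > h.py <<'E'
import numpy as np, cv2
from plant import r
def cal(n):
    c=r.get_calibration(n); return np.array(c["K"]),c["k1"],np.array(c["extrinsics"])
def ray(n,uv):
    K,k1,T=cal(n); uv=np.atleast_2d(np.float64(uv))
    p=cv2.undistortPoints(uv[:,None],K,np.array([k1,0,0,0.]))[:,0]
    return T[:3,3],np.c_[p,np.ones(len(p))]@T[:3,:3].T
def onz(n,uv,z):
    o,d=ray(n,uv); return o+d*((z-o[2])/d[:,2])[:,None]
def proj(n,P):
    K,k1,T=cal(n); W=np.linalg.inv(T); rv,_=cv2.Rodrigues(W[:3,:3])
    return cv2.projectPoints(np.float64(P).reshape(-1,1,3),rv,W[:3,3],K,np.array([k1,0,0,0.]))[0][:,0]
E
python3 - <<'E'
from h import *
for n in("top","side"):
    im=r.capture(n); cv2.imwrite(f"pics/{n}0.png",im)
    K,k1,T=cal(n); print(n,K[0,0],k1,T.round(3).tolist())
    for t in("aluminium_angle","steel_angle","brass_angle","aluminium_channel"):
        for d in r.cut_out(t,n): print(t,round(d["p"],2),d["extent"])
s=r.get_state(); print(s, r.grasp_offset)
E
```

```text
top 376.05732454110296 0.008948997623852196 [[-0.028, -0.998, 0.059, 0.467], [-0.999, 0.027, -0.026, 0.159], [0.025, -0.059, -0.998, 0.877], [0.0, 0.0, 0.0, 1.0]]
aluminium_angle 0.71 [299.3, 258.1, 334.6, 288.0]
aluminium_angle 0.65 [247.3, 229.1, 290.4, 266.5]
steel_angle 0.94 [347.6, 170.8, 381.2, 199.3]
steel_angle 0.67 [396.0, 119.5, 436.4, 150.4]
brass_angle 0.59 [256.7, 162.7, 283.8, 189.4]
aluminium_channel 0.56 [180.8, 200.8, 204.3, 228.7]
side 503.55864141668343 0.04121801745315358 [[0.854, 0.411, -0.318, 0.907], [0.52, -0.685, 0.511, -0.529], [-0.008, -0.602, -0.799, 1.105], [0.0, 0.0, 0.0, 1.0]]
aluminium_angle 0.84 [306.7, 163.6, 326.1, 180.8]
aluminium_angle 0.76 [262.5, 181.3, 287.1, 197.9]
steel_angle 0.68 [305.6, 296.8, 346.4, 337.4]
steel_angle 0.59 [305.3, 243.5, 328.1, 266.1]
brass_angle 0.54 [353.9, 191.5, 377.1, 205.5]
aluminium_channel 0.59 [356.7, 127.4, 376.9, 151.8]
{'time_s': 0.5, 'joints': array([-5.60306898e+01,  2.05473652e+01,  6.80788883e-01, -4.86418946e-04,
       -7.01362141e+01, -1.65057362e+01]), 'qd': array([-0.02202773, -0.04401871,  0.00750283, -0.02874192, -0.13584559,
       -0.06161076]), 'joint_torque': array([ 9.88509710e-04, -5.81798601e+01,  2.93065828e+01,  6.99707463e+00,
        1.19272395e-02, -6.90632328e-05]), 'tcp_pos': array([ 0.20252497, -0.64386438,  0.22653946]), 'eef_rot': array([ 1.79997195e+02, -3.54167915e-04, -1.62536591e+02]), 'contact_force': array([-0.17312945, -0.02539136, -0.2229867 ]), 'moment': array([ 0.03516948,  0.05112557, -0.01710919]), 'gripper_width': 0.08730546374668183} -0.0188
```

View pics/top0.png

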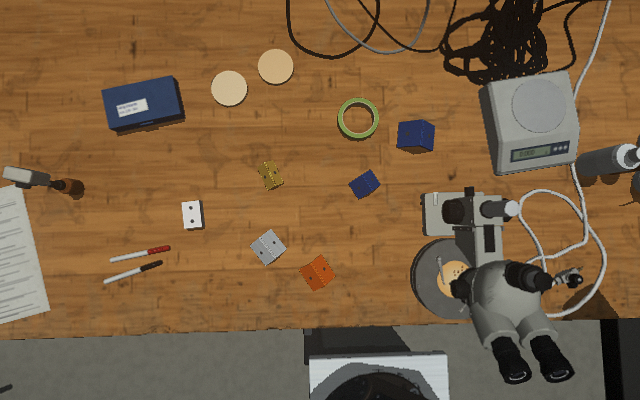

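View pics/side0.png

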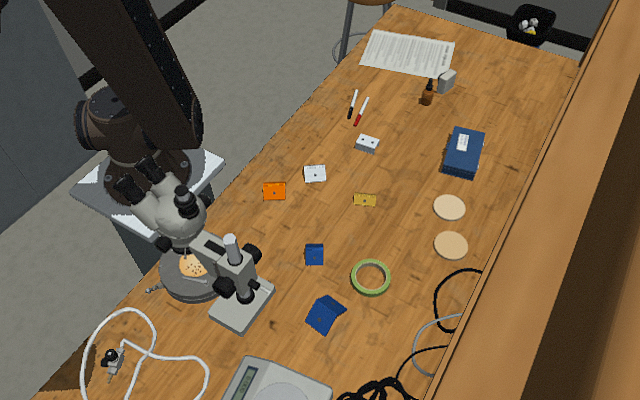

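Candidates, as seen in the top picture:
- Silver angle at (268,247): bare aluminium, so this is the one I want.
- Orange look-alike at (317,273): leave it alone.
- White/silver channel at (192,214).
- Blue angle at (364,184): the smaller of the two.
- Blue angle at (416,136): the larger one, so not this.
- Brass angle at (270,175).

Next I'll fit poses to the silhouettes and check them in a close crop.

```bash
cat > fit.py <<'E'
from h import *
from scipy.optimize import minimize
def faces(L,leg=.045,t=.005):
    s=np.sqrt(.5); H=leg*s+t*s*0; # tip outer corner
    # section (y,z): ridge, outer tip, inner tip, inner ridge
    # leg tips: outer tip at height t*s
    R=leg*s+t*s
    P=[(0,R),(leg*s,t*s),(leg*s-t*s,0),(0,R-2*t*s),(-leg*s+t*s,0),(-leg*s,t*s)]
    A=np.array([(-L/2,y,z) for y,z in P]);B=A+[L,0,0]
    F=[A[[0,1,2,3]],A[[0,3,4,5]],B[[0,1,2,3]],B[[0,3,4,5]]]
    F+=[np.array([A[i],A[(i+1)%6],B[(i+1)%6],B[i]]) for i in range(6)]
    return F
def world(F,q,z=0):
    c,s=np.cos(q[2]),np.sin(q[2]); M=np.array([[c,-s,0],[s,c,0],[0,0,1]])
    return [f@M.T+[q[0],q[1],z] for f in F]
S=6
def sil(n,F,box):
    x0,y0,x1,y1=box; m=np.zeros(((y1-y0)*S,(x1-x0)*S),np.uint8)
    for f in F:
        p=(proj(n,f)-[x0,y0]+.5)*S-.5
        cv2.fillPoly(m,[np.int32(np.round(p*16))],1,shift=4)
    return cv2.resize(m.astype(np.float32),(x1-x0,y1-y0),interpolation=cv2.INTER_AREA)
def boxof(e,p=8): return [int(e[0])-p,int(e[1])-p,int(e[2])+p+1,int(e[3])+p+1]
def fit(obs,F,q0s,z=0,free=3):
    """obs: list of (cam,box,alpha)"""
    def cost(q):
        W=world(F,[q[0]/100,q[1]/100,q[2]/10],z); return sum(np.abs(sil(n,W,b)-a).sum() for n,b,a in obs)
    best=None
    for q in q0s:
        x=np.array([q[0]*100,q[1]*100,q[2]*10])
        o=minimize(cost,x,method="Nelder-Mead",options=dict(initial_simplex=np.vstack([x,x+[.6,0,0],x+[0,.6,0],x+[0,0,1.5]]),xatol=.005,fatol=.05))
        if best is None or o.fun<best.fun: best=o
        print("   ",np.round([o.x[0]/100,o.x[1]/100],4),round(np.degrees(o.x[2]/10),1),round(o.fun,1))
    x=best.x; return np.array([x[0]/100,x[1]/100,x[2]/10]),best.fun
def crop(n,box,F,name,k=10,im=None):
    x0,y0,x1,y1=box; im=r.capture(n) if im is None else im
    c=cv2.resize(im[y0:y1,x0:x1],None,fx=k,fy=k,interpolation=cv2.INTER_CUBIC); raw=c.copy()
    for f in F:
        p=(proj(n,f)-[x0,y0]+.5)*k; cv2.polylines(c,[np.int32(p)],True,(0,0,255) ,1)
    return np.hstack([raw,c])
E
python3 - <<'E'
from fit import *
im={n:cv2.imread(f"pics/{n}0.png") for n in("top","side")}
for n in im: r.capture(n)
rows=[]
for t,L,lo in(("aluminium_angle",.06,{"top":(268,247),"side":(314,174)}),("steel_angle",.044,{"top":(364,184),"side":(315,255)})):
    obs=[]
    for n in im:
        for d in r.cut_out(t,n):
            e=d["extent"]
            if abs((e[0]+e[2])/2-lo[n][0])<8 and abs((e[1]+e[3])/2-lo[n][1])<8:
                b=boxof(e); obs.append((n,b,d["mask"][b[1]:b[3],b[0]:b[2]].astype(np.float32))); break
        else: print("miss",t,n)
    g=onz("top",lo["top"],.017)[0]; print(t,g.round(3),onz("side",lo["side"],.017)[0].round(3),len(obs))
    F=faces(L); q,f=fit(obs,F,[(g[0],g[1],a) for a in np.radians([0,30,60,90,120,150])])
    print(t,q.round(4),np.degrees(q[2]).round(1),f,[o[2].sum() for o in obs])
    for n,b,a in obs:
        c=crop(n,b,world(F,q),"",8,im[n]); c=cv2.resize(c,None,fx=1,fy=1); rows.append(c)
w=max(c.shape[1] for c in rows)
a=[cv2.copyMakeBorder(c,0,0,0,w-c.shape[1],0) if 0 else cv2.copyMakeBorder(c,0,0,0,w-c.shape[1],cv2.BORDER_CONSTANT) for c in rows]
out=np.vstack([np.hstack(a[:2]) if 0 else np.vstack(a[:2]),np.vstack(a[2:])])
L,R=np.vstack(a[:2]),np.vstack(a[2:]); h=max(len(L),len(R))
P=lambda x:cv2.copyMakeBorder(x,0,h-len(x),0,0,cv2.BORDER_CONSTANT)
o=np.hstack([P(L),P(R)]); k=min(800/o.shape[1],600/o.shape[0]); cv2.imwrite("pics/fit0.png",cv2.resize(o,None,fx=k,fy=k,interpolation=cv2.INTER_AREA))
E
```

```text
aluminium_angle [0.406 0.245 0.017] [0.415 0.234 0.017] 2
    [0.4056 0.2481] 37.3 89.9Traceback (most recent call last):
  File "<stdin>", line 14, in <module>
  File "fit.py", line 31, in fit
    o=minimize(cost,x,method="Nelder-Mead",options=dict(initial_simplex=np.vstack([x,x+[.6,0,0],x+[0,.6,0],x+[0,0,1.5]]),xatol=.005,fatol=.05))
    res = _minimize_neldermead(fun, x0, args, callback, bounds=bounds,
                               **options)
    fxr = func(xr)
    fx = function(np.copy(x), *(wrapper_args + args))
  File "fit.py", line 27, in cost
    W=world(F,[q[0]/100,q[1]/100,q[2]/10],z); return sum(np.abs(sil(n,W,b)-a).sum() for n,b,a in obs)
                                                     ~~~^^^^^^^^^^^^^^^^^^^^^^^^^^^^^^^^^^^^^^^^^^^^^
  File "fit.py", line 27, in <genexpr>
    W=world(F,[q[0]/100,q[1]/100,q[2]/10],z); return sum(np.abs(sil(n,W,b)-a).sum() for n,b,a in obs)
                                                                ~~~^^^^^^^
  File "fit.py", line 20, in sil
    p=(proj(n,f)-[x0,y0]+.5)*S-.5
       ~~~~^^^^^
  File "h.py", line 12, in proj
    K,k1,T=cal(n); W=np.linalg.inv(T); rv,_=cv2.Rodrigues(W[:3,:3])
           ~~~^^^
  File "h.py", line 4, in cal
    c=r.get_calibration(n); return np.array(c["K"]),c["k1"],np.array(c["extrinsics"])
ValueError: time passes only in moves, steps and waits
```

```bash
sed -i 's/^def cal(n):/import functools\n@functools.lru_cache\ndef cal(n):/' h.py
cat > run0.py <<'E'
from fit import *
im={n:cv2.imread(f"pics/{n}0.png") for n in("top","side")}
for n in im: r.capture(n)
cols=[]
for t,L,lo in(("aluminium_angle",.06,{"top":(268,247),"side":(314,174)}),("steel_angle",.044,{"top":(364,184),"side":(315,255)})):
    obs=[]
    for n in im:
        for d in r.cut_out(t,n):
            e=d["extent"]
            if abs((e[0]+e[2])/2-lo[n][0])<8 and abs((e[1]+e[3])/2-lo[n][1])<8:
                b=boxof(e); obs.append((n,b,d["mask"][b[1]:b[3],b[0]:b[2]].astype(np.float32))); break
        else: print("miss",t,n)
    g=onz("top",lo["top"],.017)[0]; F=faces(L); Q=[(g[0],g[1],a) for a in np.radians([20,50,80,110,140,170])]
    for o in obs: print(t,o[0],o[2].sum()); fit([o],F,Q)
    print(t,"both"); q,f=fit(obs,F,Q)
    c=[]
    for n,b,a in obs:
        x=(b[0]+b[2])//2;y=(b[1]+b[3])//2; B=[x-25,y-25,x+25,y+25]
        c.append(crop(n,B,world(F,q),"",8,im[n]))
    cols.append(np.vstack(c))
o=np.hstack(cols); cv2.imwrite("pics/fit0.png",cv2.resize(o,None,fx=.5,fy=.5,interpolation=cv2.INTER_AREA))
E
time python3 run0.py
```

```text
aluminium_angle top 728.0
    [0.4055 0.2471] 37.7 36.2
    [0.4056 0.2472] 37.1 34.8
    [0.4065 0.2452] 126.5 57.2
    [0.4065 0.2453] 126.5 57.2
    [0.4069 0.2456] 126.5 56.0
    [0.4056 0.2472] 218.0 35.9
aluminium_angle side 328.0
    [0.407  0.2471] 37.6 47.8
    [0.4057 0.2483] 37.7 46.8
    [0.4051 0.2486] 39.3 47.3
    [0.4134 0.2408] 129.5 96.9
    [0.4153 0.24  ] 130.1 97.9
    [0.4063 0.2474] 217.7 46.7
aluminium_angle both
    [0.4057 0.2474] 37.2 86.9
    [0.4056 0.2473] 38.1 85.3
    [0.4055 0.2471] 38.3 86.4
    [0.4079 0.2451] 127.2 200.2
    [0.4076 0.2452] 127.0 197.5
    [0.4056 0.2472] 217.1 85.6
steel_angle top 511.0
    [0.5458 0.0198] 32.1 28.9
    [0.5458 0.0198] 32.1 28.9
    [0.5458 0.0198] 31.5 28.9
    [0.5458 0.019 ] 31.4 34.3
    [0.5458 0.0198] 211.9 29.5
    [0.546  0.0198] 212.6 28.9
steel_angle side 426.0
    [0.5467 0.0223] 31.2 42.6
    [0.5469 0.0219] 29.8 42.8
    [0.5462 0.0217] 31.5 43.0
    [0.5462 0.0215] 29.9 43.3
    [0.5465 0.0219] 210.3 43.2
    [0.5471 0.0216] 211.4 42.6
steel_angle both
    [0.5458 0.0205] 31.4 78.7
    [0.5458 0.0206] 32.2 78.3
    [0.5459 0.0205] 31.5 78.2
    [0.5455 0.0202] 31.4 78.1
    [0.5458 0.0205] 211.6 78.4
    [0.5459 0.0205] 211.4 78.7
real	0m15.803s
user	0m8.502s
sys	0m0.189s
```

View pics/fit0.png

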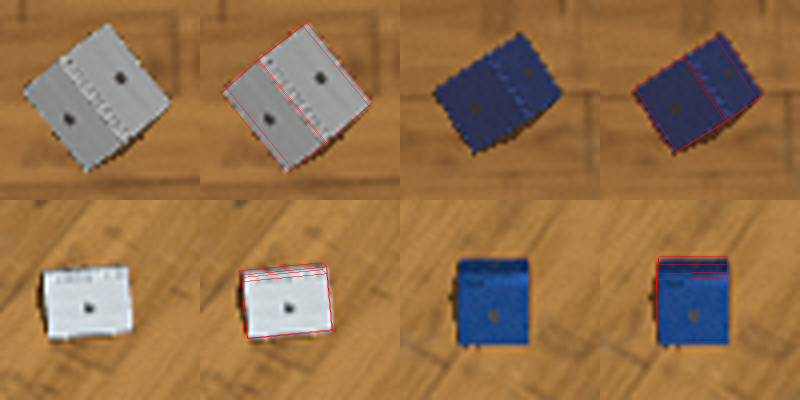

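The crops show a bare silver angle at top (268,247) and a small blue angle at top (364,184). The model outlines match in both views and their sizes are right. The microscope stands between the start pose and the work, so I'll measure its height before moving.

```bash
python3 - <<'E'
from h import *
def tri(a,b):
    o1,d1=ray("top",a);o2,d2=ray("side",b);d1=d1[0];d2=d2[0]
    A=np.c_[d1,-d2];s=np.linalg.lstsq(A,o2-o1,rcond=None)[0]
    p,q=o1+s[0]*d1,o2+s[1]*d2; print(((p+q)/2).round(3),np.linalg.norm(p-q).round(3))
tri((470,193),(233,239)); tri((513,208),(233,239)); tri((530,275),(186,197));tri((513,375),(185,197));tri((505,290),(170,220));tri((557,375),(130,155));tri((513,375),(130,155)); tri((513,375),(110,140))
a,b=(cv2.resize(cv2.imread("pics/top0.png")[170:390,400:600],None,fx=2,fy=2),cv2.resize(cv2.imread("pics/side0.png")[130:350,80:280],None,fx=2,fy=2))
cv2.imwrite("pics/mic.png",np.hstack([a,b]))
E
```

```text
[ 0.485 -0.141  0.236] 0.048
[ 0.48  -0.172  0.279] 0.01
[ 0.377 -0.164  0.333] 0.0
[ 0.269 -0.136  0.272] 0.109
[ 0.331 -0.18   0.238] 0.015
[ 0.254 -0.163  0.381] 0.004
[ 0.225 -0.138  0.334] 0.026
[ 0.215 -0.139  0.361] 0.071
```

View pics/mic.png

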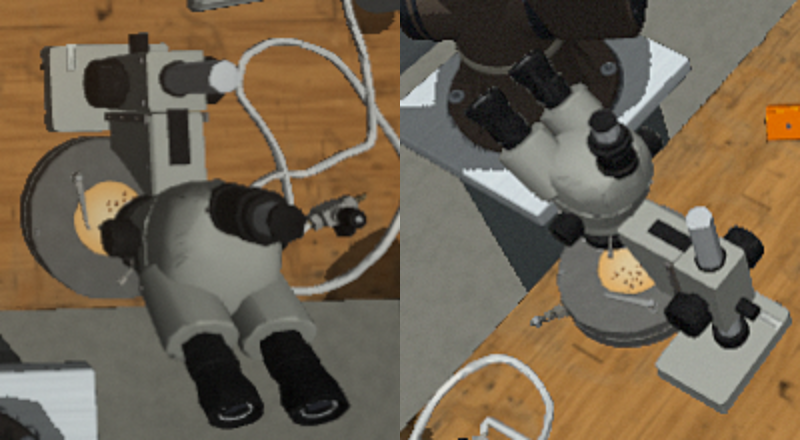

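The microscope covers about x 0.22–0.5, y −0.24 to −0.08, and is up to about 0.38 m high. I'll raise the tool to 0.5 m and pass over it.

Call:
{"method": "servo_tool", "body": {"targets": [{"dz":4,"grip":100},{"dz":8,"grip":100},{"dz":12,"spin":0.09,"grip":100},{"dz":16,"spin":0.18,"grip":100},{"dz":20,"spin":0.27,"grip":100},{"dz":24,"spin":0.36,"grip":100},{"dz":27,"dx":1.5,"dy":1.2,"spin":0.45,"grip":100},{"dz":27,"dx":4.6,"dy":3.7,"spin":0.54,"grip":100},{"dz":27,"dx":7.7,"dy":6.2,"spin":0.63,"grip":100},{"dz":27,"dx":10.8,"dy":8.7,"spin":0.72,"grip":100}]}}

```text
validation failed for argument at $.ta...
```

Call:
{"method": "servo_tool", "body": {"targets": [{"dx":0,"dy":0,"dz":4,"spin":0,"grip":100},{"dx":0,"dy":0,"dz":8,"spin":0,"grip":100},{"dx":0,"dy":0,"dz":12,"spin":0.09,"grip":100},{"dx":0,"dy":0,"dz":16,"spin":0.18,"grip":100},{"dx":0,"dy":0,"dz":20,"spin":0.27,"grip":100},{"dx":0,"dy":0,"dz":24,"spin":0.36,"grip":100},{"dx":1.5,"dy":1.2,"dz":27,"spin":0.45,"grip":100},{"dx":4.6,"dy":3.7,"dz":27,"spin":0.54,"grip":100},{"dx":7.7,"dy":6.2,"dz":27,"spin":0.63,"grip":100},{"dx":10.8,"dy":8.7,"dz":27,"spin":0.72,"grip":100}]}}

```text
time_s: 1.83
tcp_pos: [0.3113, -0.5561, 0.497]
eef_rot: [-179.9, -0.0, -121.1]
contact_force: [1.2, -0.7, 0.0]
gripper_width: 0.0876
```

Call:
{"method": "servo_tool", "body": {"targets": [{"dx":2.6,"dy":3,"dz":0,"spin":0.09,"grip":100},{"dx":5.2,"dy":6,"dz":0,"spin":0.18,"grip":100},{"dx":7.8,"dy":9,"dz":0,"spin":0.27,"grip":100},{"dx":10.4,"dy":12,"dz":0,"spin":0.36,"grip":100},{"dx":13,"dy":15,"dz":0,"spin":0.45,"grip":100},{"dx":15.6,"dy":18,"dz":0,"spin":0.54,"grip":100},{"dx":18.2,"dy":21,"dz":0,"spin":0.63,"grip":100},{"dx":20.8,"dy":24,"dz":0,"spin":0.72,"grip":100},{"dx":23.4,"dy":27,"dz":0,"spin":0.81,"grip":100},{"dx":26,"dy":30,"dz":0,"spin":0.9,"grip":100}]}}

```text
time_s: 2.67
tcp_pos: [0.5714, -0.2551, 0.497]
eef_rot: [-180.0, -0.0, -69.5]
contact_force: [0.2, -1.0, 0.6]
gripper_width: 0.0878
```

Call:
{"method": "servo_tool", "body": {"targets": [{"dx":0,"dy":4,"dz":0,"spin":0.03,"grip":100},{"dx":-0.5,"dy":8,"dz":0,"spin":0.06,"grip":100},{"dx":-1,"dy":12,"dz":0,"spin":0.09,"grip":100},{"dx":-2,"dy":16,"dz":0,"spin":0.12,"grip":100},{"dx":-3,"dy":20,"dz":0,"spin":0.15,"grip":100},{"dx":-4.5,"dy":23.7,"dz":0,"spin":0.18,"grip":100},{"dx":-6.5,"dy":27.2,"dz":0,"spin":0.21,"grip":100},{"dx":-8.5,"dy":30.7,"dz":0,"spin":0.24,"grip":100},{"dx":-10,"dy":34,"dz":-1.8,"spin":0.27,"grip":100},{"dx":-11.5,"dy":37,"dz":-4.2,"spin":0.3,"grip":100}]}}

```text
time_s: 3.5
tcp_pos: [0.4549, 0.1148, 0.4562]
eef_rot: [-179.7, -0.0, -52.4]
contact_force: [1.5, 1.2, 0.4]
gripper_width: 0.088
```

Call:
{"method": "servo_tool", "body": {"targets": [{"dx":-0.5,"dy":1.32,"dz":-3.5,"spin":0,"grip":100},{"dx":-1,"dy":2.64,"dz":-7,"spin":0,"grip":100},{"dx":-1.5,"dy":3.96,"dz":-10.5,"spin":0,"grip":100},{"dx":-2,"dy":5.28,"dz":-14,"spin":0,"grip":100},{"dx":-2.5,"dy":6.6,"dz":-17.5,"spin":0,"grip":100},{"dx":-3,"dy":7.9,"dz":-21,"spin":0,"grip":100},{"dx":-3.5,"dy":9.2,"dz":-24.5,"spin":0,"grip":100},{"dx":-4,"dy":10.6,"dz":-28,"spin":0,"grip":100},{"dx":-4.5,"dy":11.9,"dz":-31.5,"spin":0,"grip":100},{"dx":-5,"dy":13.2,"dz":-35,"spin":0,"grip":100}]}}

```text
time_s: 4.33
tcp_pos: [0.4053, 0.2458, 0.1036]
eef_rot: [-179.9, 0.0, -52.5]
contact_force: [1.3, 1.6, -1.0]
gripper_width: 0.0874
```

```bash
python3 - <<'E'
from h import *
s=r.get_state(); print(s["time_s"],s["tcp_pos"].round(4),s["eef_rot"].round(2),s["joints"].round(1))
a=r.capture("top")[190:310,210:350];b=r.capture("side")[100:220,240:380]
cv2.imwrite("pics/near.png",cv2.resize(np.hstack([a,b]),None,fx=2.8,fy=2.8,interpolation=cv2.INTER_CUBIC)); print(r.get_state()["tcp_pos"].round(4))
E
```

```text
4.3333 [0.4053 0.2458 0.1036] [-1.7992e+02  2.0000e-02 -5.2520e+01] [ 55.1   8.6 -33.7   0.  -47.6 -17.6]
[0.4028 0.2437 0.0999]
```

View pics/near.png

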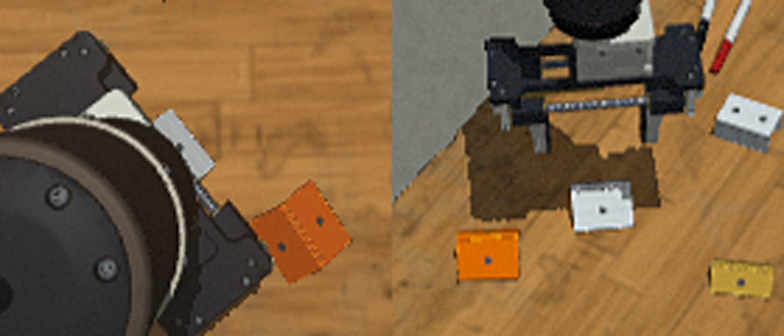

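The gripper is centred over the silver angle, seen in the crop at about side (600,205), and is clear of the orange one. I'll correct by about 4 mm, descend and close.

Call:
{"method": "servo_tool", "body": {"targets": [{"dx":0.3,"dy":0.35,"dz":-1.5,"spin":0,"grip":100},{"dx":0.3,"dy":0.35,"dz":-3.5,"spin":0,"grip":100},{"dx":0.3,"dy":0.35,"dz":-5.5,"spin":0,"grip":100},{"dx":0.3,"dy":0.35,"dz":-7.5,"spin":0,"grip":100},{"dx":0.3,"dy":0.35,"dz":-8.7,"spin":0,"grip":100},{"dx":0.3,"dy":0.35,"dz":-9.2,"spin":0,"grip":100},{"dx":0.3,"dy":0.35,"dz":-9.2,"spin":0,"grip":100},{"dx":0.3,"dy":0.35,"dz":-9.2,"spin":0,"grip":80},{"dx":0.3,"dy":0.35,"dz":-9.2,"spin":0,"grip":75},{"dx":0.3,"dy":0.35,"dz":-9.2,"spin":0,"grip":70}], "squeeze": 20}}

```text
time_s: 5.27
tcp_pos: [0.4091, 0.2493, 0.0137]
eef_rot: [-179.9, 0.0, -52.5]
contact_force: [0.3, 0.1, -0.5]
gripper_width: 0.0731
```

Call:
{"method": "servo_tool", "body": {"targets": [{"dx":0,"dy":0,"dz":0,"spin":0,"grip":60},{"dx":0,"dy":0,"dz":0,"spin":0,"grip":50},{"dx":0,"dy":0,"dz":0,"spin":0,"grip":40},{"dx":0,"dy":0,"dz":0,"spin":0,"grip":40},{"dx":0,"dy":0,"dz":0,"spin":0,"grip":40},{"dx":0,"dy":0,"dz":0,"spin":0,"grip":40},{"dx":0,"dy":0,"dz":1,"spin":0,"grip":40},{"dx":0,"dy":0,"dz":3,"spin":0,"grip":40},{"dx":0,"dy":0,"dz":6,"spin":0,"grip":40},{"dx":0,"dy":0,"dz":9,"spin":0,"grip":40}], "squeeze": 20}}

```text
time_s: 6.1
tcp_pos: [0.4079, 0.2479, 0.1029]
eef_rot: [179.9, -0.0, -52.5]
contact_force: [0.6, 1.0, -1.1]
gripper_width: 0.0597
```

Call:
{"method": "servo_tool", "body": {"targets": [{"dx":1.4,"dy":-2.3,"dz":0,"spin":-0.01,"grip":40},{"dx":3.2,"dy":-5.2,"dz":0,"spin":-0.03,"grip":40},{"dx":5,"dy":-8.2,"dz":0,"spin":-0.05,"grip":40},{"dx":7,"dy":-11.4,"dz":0,"spin":-0.07,"grip":40},{"dx":9,"dy":-14.6,"dz":0,"spin":-0.09,"grip":40},{"dx":11,"dy":-17.8,"dz":0,"spin":-0.105,"grip":40},{"dx":12.5,"dy":-20.3,"dz":0,"spin":-0.105,"grip":40},{"dx":13.5,"dy":-22,"dz":0,"spin":-0.105,"grip":40},{"dx":13.9,"dy":-22.7,"dz":0,"spin":-0.105,"grip":40},{"dx":13.9,"dy":-22.7,"dz":0,"spin":-0.105,"grip":40}], "squeeze": 20}}

```text
time_s: 6.93
tcp_pos: [0.5479, 0.0201, 0.102]
eef_rot: [180.0, 0.0, -58.7]
contact_force: [0.5, 1.0, -1.0]
gripper_width: 0.0596
```

```bash
python3 - <<'E'
from fit import *
b=r.capture("side");cv2.imwrite("pics/side1.png",b)
for k in range(4):
    if k: r.capture("top")
    s=r.get_state(); print(s["time_s"],s["tcp_pos"].round(4),s["eef_rot"].round(2),s["contact_force"].round(1),s["gripper_width"].round(4))
a=r.capture("top"); cv2.imwrite("pics/top1.png",a)
for n in("side","top"):
  for t in("aluminium_angle","steel_angle"):
    for d in r.cut_out(t,n): print(n,t,round(d["p"],2),d["extent"]); np.save(f"pics/m_{n}_{t}_{int(d['extent'][0])}.npy",d["mask"])
cv2.imwrite("pics/near1.png",cv2.resize(np.hstack([a[120:240,300:440],b[170:290,250:390]]),None,fx=2.8,fy=2.8,interpolation=cv2.INTER_CUBIC))
E
```

```text
Traceback (most recent call last):
AttributeError: 'float' object has no attribute 'round'
```

```bash
python3 - <<'E'
from fit import *
b=r.capture("side");cv2.imwrite("pics/side1.png",b)
for k in range(4):
    if k: r.capture("top")
    s=r.get_state(); print(s["time_s"],s["tcp_pos"].round(4),s["eef_rot"].round(2),s["contact_force"].round(1))
a=r.capture("top"); cv2.imwrite("pics/top1.png",a)
for n in("side","top"):
  for t in("aluminium_angle","steel_angle"):
    for d in r.cut_out(t,n): print(n,t,round(d["p"],2),d["extent"]); np.save(f"pics/m_{n}_{t}_{int(d['extent'][0])}.npy",d["mask"])
cv2.imwrite("pics/near1.png",cv2.resize(np.hstack([a[120:240,300:440],b[170:290,250:390]]),None,fx=2.8,fy=2.8,interpolation=cv2.INTER_CUBIC))
E
```

```text
7.0333 [0.5471 0.0217 0.1022] [ 1.7997e+02  2.0000e-02 -5.8590e+01] [-0.7  0.7 -0.8]
7.0833 [0.5471 0.0221 0.1024] [ 1.7998e+02  2.0000e-02 -5.8540e+01] [-0.4  0.5 -1.5]
7.1333 [0.5471 0.0224 0.1025] [ 1.7999e+02  1.0000e-02 -5.8500e+01] [ 0.4 -0.4 -0.3]
7.1833 [0.5472 0.0226 0.1026] [-1.7999e+02  1.0000e-02 -5.8470e+01] [ 0.5  0.3 -1.3]
side aluminium_angle 0.82 [264.7, 179.6, 283.9, 198.9]
side aluminium_angle 0.57 [307.8, 223.6, 326.7, 243.9]
side steel_angle 0.73 [303.0, 246.1, 324.5, 265.8]
side steel_angle 0.73 [306.8, 295.9, 346.9, 337.0]
```

View pics/near1.png

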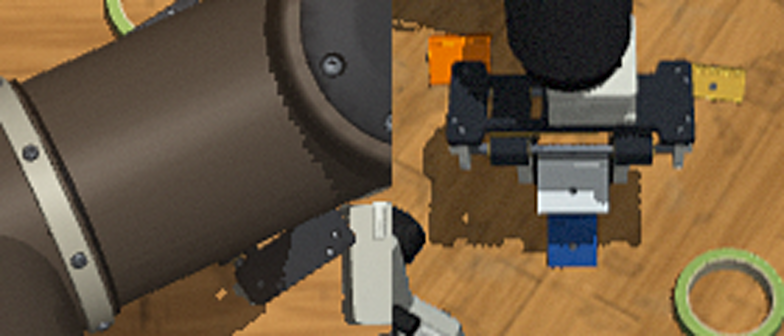

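The side view shows the silver angle gripped at about crop (573,180), squarely above the small blue one at (573,240). I'll check the predicted alignment by overlaying it.

```bash
python3 - <<'E'
from fit import *
b=cv2.imread("pics/side1.png"); F=faces(.06); y=np.radians(31.45)
m=np.load("pics/m_side_aluminium_angle_307.npy").astype(np.float32); B=[290,205,345,280]
for dn in(-.004,-.002,0,.002,.004):
  best=[]
  for z in np.arange(.085,.105,.001):
    for al in (-.002,-.001,0,.001,.002):
      W=world(F,[.5471-.52*dn+.853*al,.0217+.853*dn+.522*al,y],z); best.append((np.abs(sil("side",W,B)-m[B[1]:B[3],B[0]:B[2]]).sum(),z,al))
  print(dn,sorted(best)[:2])
W=world(F,[.5467,.0223,y],.0945); G=world(faces(.044),[.5459,.0205,np.radians(31.5)])
c=crop("side",B,W+G,"",7,b); cv2.imwrite("pics/ov1.png",c)
E
```

```text
-0.004 [(np.float32(83.02778), np.float64(0.08900000000000001), 0.001), (np.float32(83.02778), np.float64(0.09000000000000001), 0.001)]
-0.002 [(np.float32(76.861115), np.float64(0.085), 0.001), (np.float32(77.05556), np.float64(0.08800000000000001), 0.001)]
0 [(np.float32(76.861115), np.float64(0.08700000000000001), 0.001), (np.float32(76.94444), np.float64(0.085), 0.001)]
0.002 [(np.float32(76.94445), np.float64(0.085), 0.001), (np.float32(77.22222), np.float64(0.085), 0)]
0.004 [(np.float32(95.69444), np.float64(0.085), 0), (np.float32(96.52778), np.float64(0.085), 0.001)]
```

View pics/ov1.png

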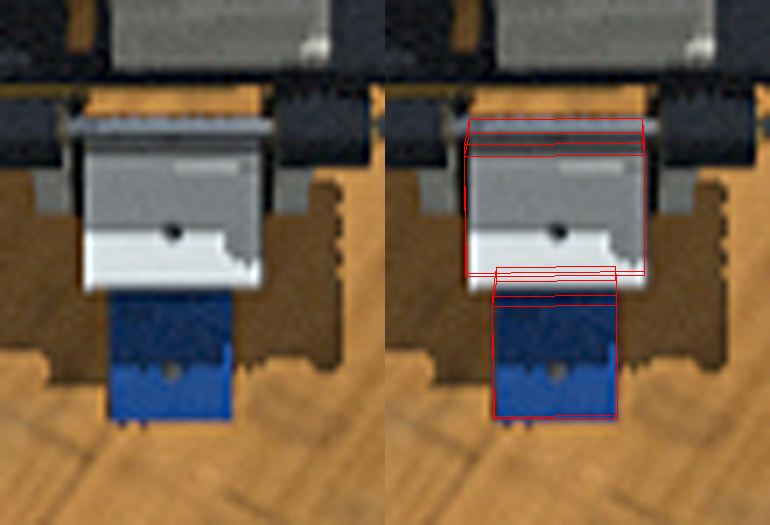

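```bash
python3 - <<'E'
from fit import *
s=.5**.5
b0=cv2.imread("pics/side0.png");b=cv2.imread("pics/side1.png")
def hole(im,u,v):
    g=cv2.cvtColor(im,cv2.COLOR_BGR2GRAY)[v-4:v+5,u-4:u+5].astype(float); w=np.clip(np.median(g)-25-g,0,None); Y,X=np.mgrid[v-4:v+5,u-4:u+5]; return (w*X).sum()/w.sum(),(w*Y).sum()/w.sum()
h0=hole(b0,311,177); h1=hole(b,314,238); print("holes",h0,h1)
def P(x,y,yaw,z,side,d): # point on outer face at distance d from ridge
    c,sn=np.cos(yaw),np.sin(yaw); n=np.array([-sn,c]); R=.05*s
    q=np.array([x,y])+side*n*d*s; return [q[0],q[1],z+R-d*s]
for side in(1,-1):
  for d in(.02,.0225,.025,.03): print(side,d,proj("side",[P(.4056,.2473,np.radians(37.7),0,side,d)]).round(2))
  for dn in(-.003,0,.003):
    for z in(.087,.09): print(side,dn,z,proj("side",[P(.5471-.52*dn,.0217+.853*dn,np.radians(31.45),z,side,.0225),P(.5471-.52*dn,.0217+.853*dn,np.radians(31.45),z,side,.045)]).round(2).tolist())
E
```

```text
holes (np.float64(314.439453125), np.float64(175.81640625)) (np.float64(314.0855310049893), np.float64(236.2102637205987))
1 0.02 [[313.18 164.78]]
1 0.0225 [[313.13 164.71]]
1 0.025 [[313.08 164.65]]
1 0.03 [[312.97 164.54]]
1 -0.003 0.087 [[313.87, 226.31], [314.01, 224.52]]
1 -0.003 0.09 [[313.85, 225.6], [313.99, 223.82]]
1 0 0.087 [[313.88, 225.26], [314.02, 223.5]]
1 0 0.09 [[313.86, 224.56], [314.0, 222.8]]
1 0.003 0.087 [[313.88, 224.22], [314.02, 222.48]]
1 0.003 0.09 [[313.86, 223.52], [314.0, 221.78]]
-1 0.02 [[314.23 172.36]]
-1 0.0225 [[314.3  173.25]]
-1 0.025 [[314.38 174.13]]
-1 0.03 [[314.53 175.9 ]]
-1 -0.003 0.087 [[313.81, 237.58], [313.9, 246.96]]
-1 -0.003 0.09 [[313.79, 236.89], [313.88, 246.28]]
-1 0 0.087 [[313.82, 236.51], [313.9, 245.87]]
-1 0 0.09 [[313.8, 235.81], [313.88, 245.19]]
-1 0.003 0.087 [[313.83, 235.43], [313.91, 244.78]]
-1 0.003 0.09 [[313.8, 234.74], [313.89, 244.11]]
```

Call:
{"method": "servo_tool", "body": {"targets": [{"dx":-0.1,"dy":-0.2,"dz":-1,"spin":0,"grip":40},{"dx":-0.1,"dy":-0.2,"dz":-2.2,"spin":0,"grip":40},{"dx":-0.1,"dy":-0.2,"dz":-3.4,"spin":0,"grip":40},{"dx":-0.1,"dy":-0.2,"dz":-4.6,"spin":0,"grip":40},{"dx":-0.1,"dy":-0.2,"dz":-5.6,"spin":0,"grip":40},{"dx":-0.1,"dy":-0.2,"dz":-6.3,"spin":0,"grip":40},{"dx":-0.1,"dy":-0.2,"dz":-6.6,"spin":0,"grip":40},{"dx":-0.1,"dy":-0.2,"dz":-6.6,"spin":0,"grip":40},{"dx":-0.1,"dy":-0.2,"dz":-6.6,"spin":0,"grip":40},{"dx":-0.1,"dy":-0.2,"dz":-6.6,"spin":0,"grip":40}], "squeeze": 20}}

```text
time_s: 8.27
tcp_pos: [0.547, 0.0198, 0.0371]
eef_rot: [-179.9, -0.0, -58.5]
contact_force: [-0.4, -0.8, -0.4]
gripper_width: 0.0596
```

```bash
python3 - <<'E'
from fit import *
for k in range(8):
    b=r.capture("side")
    s=r.get_state(); print(s["time_s"],s["tcp_pos"].round(4),s["eef_rot"].round(2),s["contact_force"].round(1))
cv2.imwrite("pics/side2.png",b); p=s["tcp_pos"]; y=np.radians(s["eef_rot"][2]+90)
W=world(faces(.06),[p[0]-.0004,p[1]+.0006,y],p[2]-.0125); G=world(faces(.044),[.5459,.0205,np.radians(31.5)])
cv2.imwrite("pics/ov2.png",crop("side",[290,220,345,280],W+G,"",7,b))
E
```

```text
8.3167 [0.547  0.0198 0.0372] [-1.7994e+02 -2.0000e-02 -5.8540e+01] [ 0.5  0.3 -1.7]
8.3667 [0.547  0.0197 0.0372] [-1.7994e+02 -1.0000e-02 -5.8540e+01] [ 0.3  0.2 -0.9]
8.4167 [0.5469 0.0198 0.0371] [-1.7994e+02 -1.0000e-02 -5.8550e+01] [ 0.1  0.1 -0.7]
8.4667 [0.5468 0.0197 0.037 ] [-1.7995e+02 -1.0000e-02 -5.8540e+01] [ 0.   0.6 -0.7]
8.5167 [0.5468 0.0197 0.037 ] [-1.7996e+02 -1.0000e-02 -5.8540e+01] [-0.1 -0.5 -0.8]
8.5667 [0.5467 0.0197 0.0369] [-1.7996e+02 -1.0000e-02 -5.8540e+01] [ 0.3 -0.1 -0.9]
8.6167 [0.5466 0.0197 0.0368] [-179.97   -0.    -58.55] [ 0.4  0.2 -1.2]
8.6667 [0.5466 0.0197 0.0368] [-179.98   -0.    -58.54] [-0.7 -0.8 -1. ]
```

View pics/ov2.png

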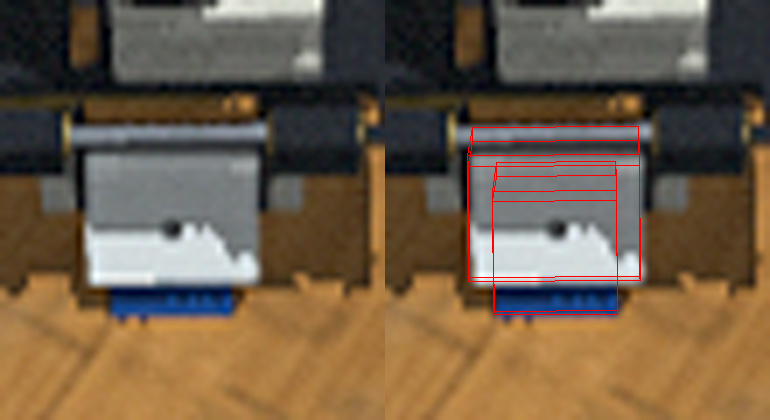

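Call:
{"method": "servo_tool", "body": {"targets": [{"dx":0,"dy":0,"dz":-0.3,"spin":0,"grip":40},{"dx":0,"dy":0,"dz":-0.6,"spin":0,"grip":40},{"dx":0,"dy":0,"dz":-0.9,"spin":0,"grip":40},{"dx":0,"dy":0,"dz":-1.1,"spin":0,"grip":40},{"dx":0,"dy":0,"dz":-1.25,"spin":0,"grip":40},{"dx":0,"dy":0,"dz":-1.4,"spin":0,"grip":40},{"dx":0,"dy":0,"dz":-1.5,"spin":0,"grip":40},{"dx":0,"dy":0,"dz":-1.5,"spin":0,"grip":40},{"dx":0,"dy":0,"dz":-1.5,"spin":0,"grip":40},{"dx":0,"dy":0,"dz":-1.5,"spin":0,"grip":40}], "squeeze": 20}}

```text
time_s: 9.5
tcp_pos: [0.5466, 0.0197, 0.0217]
eef_rot: [-180.0, -0.0, -58.5]
contact_force: [-0.9, -0.2, -0.8]
gripper_width: 0.0596
```

No contact yet, about 2 mm above nested. I'll lower in small steps and watch the force.

Call:
{"method": "servo_tool", "body": {"targets": [{"dx":0,"dy":0,"dz":-0.05,"spin":0,"grip":40},{"dx":0,"dy":0,"dz":-0.1,"spin":0,"grip":40},{"dx":0,"dy":0,"dz":-0.15,"spin":0,"grip":40},{"dx":0,"dy":0,"dz":-0.15,"spin":0,"grip":40},{"dx":0,"dy":0,"dz":-0.15,"spin":0,"grip":40},{"dx":0,"dy":0,"dz":-0.15,"spin":0,"grip":40},{"dx":0,"dy":0,"dz":-0.15,"spin":0,"grip":40},{"dx":0,"dy":0,"dz":-0.15,"spin":0,"grip":40},{"dx":0,"dy":0,"dz":-0.15,"spin":0,"grip":40},{"dx":0,"dy":0,"dz":-0.15,"spin":0,"grip":40}], "squeeze": 20}}

```text
time_s: 10.33
tcp_pos: [0.5468, 0.0196, 0.0202]
eef_rot: [-180.0, -0.0, -58.5]
contact_force: [0.7, -0.2, 2.5]
gripper_width: 0.0591
```

Call:
{"method": "servo_tool", "body": {"targets": [{"dx":0,"dy":0,"dz":0,"spin":0,"grip":50},{"dx":0,"dy":0,"dz":-0.03,"spin":0,"grip":55},{"dx":0,"dy":0,"dz":-0.05,"spin":0,"grip":60},{"dx":0,"dy":0,"dz":-0.05,"spin":0,"grip":66},{"dx":0,"dy":0,"dz":-0.05,"spin":0,"grip":70},{"dx":0,"dy":0,"dz":-0.05,"spin":0,"grip":74},{"dx":0,"dy":0,"dz":-0.05,"spin":0,"grip":80},{"dx":0,"dy":0,"dz":-0.05,"spin":0,"grip":90},{"dx":0,"dy":0,"dz":-0.05,"spin":0,"grip":100},{"dx":0,"dy":0,"dz":-0.05,"spin":0,"grip":100}], "squeeze": 3}}

```text
time_s: 11.17
tcp_pos: [0.5464, 0.0196, 0.0194]
eef_rot: [180.0, 0.0, -58.5]
contact_force: [-0.5, -0.1, 0.6]
gripper_width: 0.0843
```

Call:
{"method": "servo_tool", "body": {"targets": [{"dx":0,"dy":0,"dz":0,"spin":0,"grip":100},{"dx":0,"dy":0,"dz":0,"spin":0,"grip":100},{"dx":0,"dy":0,"dz":0.5,"spin":0,"grip":100},{"dx":0,"dy":0,"dz":1.5,"spin":0,"grip":100},{"dx":0,"dy":0,"dz":3.5,"spin":0,"grip":100},{"dx":0,"dy":0,"dz":6.5,"spin":0,"grip":100},{"dx":0,"dy":0,"dz":10,"spin":0,"grip":100},{"dx":0,"dy":0,"dz":14,"spin":0,"grip":100},{"dx":0,"dy":0,"dz":18,"spin":0,"grip":100},{"dx":0,"dy":0,"dz":22,"spin":0,"grip":100}]}}

```text
time_s: 12.0
tcp_pos: [0.546, 0.0193, 0.2429]
eef_rot: [-179.9, -0.0, -58.5]
contact_force: [1.5, 0.7, -0.5]
gripper_width: 0.0877
```

Call:
{"method": "servo_tool", "body": {"targets": [{"dx":0,"dy":3.5,"dz":1,"spin":0,"grip":100},{"dx":0,"dy":7,"dz":2,"spin":0,"grip":100},{"dx":0,"dy":10.5,"dz":3,"spin":0,"grip":100},{"dx":0,"dy":14,"dz":4,"spin":0,"grip":100},{"dx":0,"dy":17.5,"dz":5,"spin":0,"grip":100},{"dx":-1,"dy":21,"dz":5,"spin":0,"grip":100},{"dx":-2,"dy":24.5,"dz":5,"spin":0,"grip":100},{"dx":-3,"dy":28,"dz":5,"spin":0,"grip":100},{"dx":-4,"dy":31.5,"dz":5,"spin":0,"grip":100},{"dx":-5,"dy":35,"dz":5,"spin":0,"grip":100}]}}

```text
time_s: 12.83
tcp_pos: [0.4956, 0.371, 0.291]
eef_rot: [-179.9, 0.0, -58.5]
contact_force: [0.2, 0.2, 0.7]
gripper_width: 0.0877
```

```bash
python3 - <<'E'
from fit import *
G=world(faces(.044),[.5459,.0205,np.radians(31.5)]); W=world(faces(.06),[.5459,.0205,np.radians(31.5)],.007); o=[]
print(r.get_state()["time_s"])
for n,B in(("top",[335,155,395,215]),("side",[285,220,345,280])):
    im=r.capture(n); cv2.imwrite(f"pics/{n}3.png",im); o.append(crop(n,B,W+G,"",6,im)); obs=[]
    for d in r.cut_out("aluminium_angle",n):
        e=d["extent"]; print(n,round(d["p"],2),e)
        if B[0]<(e[0]+e[2])/2<B[2]: b=boxof(e); obs=[(n,b,d["mask"][b[1]:b[3],b[0]:b[2]].astype(np.float32))]; fit(obs,faces(.06),[(.5459,.0205,np.radians(a)) for a in(25,38)],.007)
cv2.imwrite("pics/end.png",np.hstack([np.vstack([x[:,:360] for x in o]),np.vstack([x[:,360:] for x in o])])[::1])
im=cv2.imread("pics/end.png"); cv2.imwrite("pics/end.png",cv2.resize(im,(600,600)))
E
```

```text
12.8333
top 0.94 [298.6, 255.3, 334.5, 286.1]
top 0.57 [347.4, 167.5, 382.6, 203.0]
    [0.5469 0.0202] 32.0 32.9
    [0.5466 0.0205] 31.3 31.9
side 0.95 [262.1, 177.9, 284.3, 197.0]
side 0.77 [304.9, 239.4, 329.6, 264.3]
    [0.5464 0.0226] 30.9 42.5
    [0.5466 0.0224] 31.4 43.9
```

View pics/end.png

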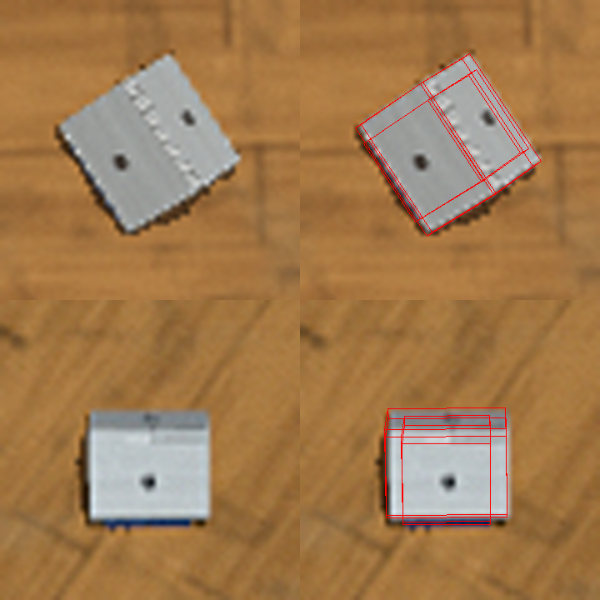

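The final crops show the silver angle lying on the blue one, with an even blue sliver under its lower edge and both legs flat. The fitted yaw is about 31.4°, against 31.5° for the steel angle. Handing in.

```bash
python3 -c "
from plant import r
r.close_job()"
```

```text
the job is handed in; nothing more can be done
```

The aluminium angle is nested over the smaller blue steel angle and released. I handed the job in at about 13 s, with the arm raised and clear of everything.

**What I did:** I gripped the silver angle by its end faces and carried it over the microscope. I lowered it ridge over ridge until it just touched (about 3 N), then eased the grip, let it settle and backed off.

**Last checks:**
- **Position:** with its origin 7 mm above the steel angle's, as it should be when nested, the aluminium outline fits both cameras. It lies within about 1 mm of the steel angle's first measured position in the top view.
- **Yaw:** it is about 31.4°, against 31.5° for the steel angle.
- **Height:** the tool was at 0.0194 m at release, against the 0.0195 m expected for a full nest.

**Disagreements:**
- The side camera puts the nested angle about 2 mm further in y than the top camera. It was offset the same way before the move, so this looks like calibration error.
- In the side crop, centring along the length looked about 1 mm off, which is at the limit of what the picture shows.

I did not re-measure the brass angle or the channel at the end. The arm's path stayed clear of both, and no unexpected contact force was reported.

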